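Press the axle cap onto the toy tortoise's wheel

TASK

The toy tortoise lies on its side in the jig with one bare axle pointing up under the blue keeper arm. Lift the keeper by its yellow tab out of its notch, shift it along the rail and drop it fully into the next notch, between the two wheels; then take the loose wooden axle cap from the round board and press it straight down the bare axle until its teeth bite and it sits flush on the wheel. Leave everything else on the bench where it stands.

Things in the scene. Friction and masses are not known exactly. Their poses are not given: they have to be found in the camera images.
- jig: Fixed plywood jig board 190 (x) x 250 (y) x 16 mm; origin at the centre of its underside, z up. On it (jig frame, mm): the toy with two green 76 mm wheels, axles upright at x -35, y -65 (bare) and y +65 (already capped, 128 high); a pale notched rail 26 wide along y at x +60, from y -100 to +90, top 90 high, with notches 18 wide and 18 deep at y -65, -5 and +55.
- hub (a point): Centre of the bare wheel's top face, on the axle's axis, 72 mm above the table; the cap's underside must end here. The plain steel axle is 12 mm thick, stands 30 mm out of this face and tapers to a blunt point over its last 8 mm.
- axle_tip (a point): Top of the bare axle, 102 mm above the table.
- start_notch (a point): Middle of the mouth of the notch where the keeper starts (jig y -65), level with the rail's top, 90 mm high; axes as the jig.
- next_notch (a point): Middle of the mouth of the next notch, 60 mm further along the jig's +y, level with the rail's top, 90 mm high; axes as the jig. The keeper must end here.
- keeper_tab (a point): Centre of the keeper's yellow upright grip tab, 34 (x) x 16 (y) x 44 mm tall, 135 mm above the table at start. The loose keeper weighs about 180 g; its axes are the jig's while it sits in a notch. The blue saddle under the tab (42 x 30 mm) has its top 22 mm below this point; level with it an arm 18 wide, 8 thick reaches 117 mm towards -x, at start 3 mm above the bare axle.
- keeper_foot (a point): On the keeper, 45 mm straight below the tab's centre: the saddle's underside, which rests on the rail's top (90 mm high). Below it a steel tongue 24 x 14 mm goes 16 mm down into the notch (2 mm play each way along the rail) and two cheeks go 25 mm down beside the rail (2 mm play): lift it 17 mm or more to clear the notch, 26 mm to clear the rail.
- keeper: The keeper (same origin and axes as keeper_foot).
- cap_mid (a point): Centre, half-way up (28 mm), of the loose axle cap: pale turned wood with a red band, about 110 g, 56 mm tall, upright on the round board. Round grip 44 to 46 mm thick from 9 mm above the underside up to 46, flat top 38 mm wide; flange at the foot 62 mm wide, 6 mm thick. It may be pressed down while gripped, or on its top.
- cap_base (a point): Centre of the cap's underside, 28 mm below cap_mid: mouth of a blind 15 mm bore, 40 mm deep, with a ring of steel teeth 14 mm inside. They meet the axle when the underside is about 12 mm above the wheel; from there it goes down only under some 10 to 20 N, biting in steps of about 4 mm and staying where it is left, until it stops hard on the wheel.
- cap: The axle cap (same origin as cap_base).
- round_board: Fixed round turned board, 216 mm wide, 12 mm thick, on which the cap, the varnish jar and the turned blank stand; origin at the centre of its underside.
- varnish: Bystander: amber jar with black lid, 44 mm wide, 75 mm tall, standing on the round board; origin at its underside's centre.
- blank: Bystander: dark turned piece, 44 mm wide, 75 mm tall, standing on the round board; origin at its underside's centre.
- gouge: Bystander: wood-handled gouge 170 mm long lying on the bench along its x, about 30 mm high.
- round_a: Bystander: lower of two stacked pale wooden rounds at the back, 110 mm wide, 36 mm high.
- round_b: Bystander: upper of the two stacked rounds, 96 mm wide, 32 mm high.
- sanding_block: Bystander: cork sanding block 110 x 60 x 35 mm at the back.
- mallet: Bystander: wooden mallet 240 mm long lying along its x at the left.
Not all that is in view belongs to the job. There is more than one size of the keeper; the job needs the middle-sized. Leave any purple look-alike of the cap alone.

How it is judged (in metres and radians):
On the way, in this order (a step that is already met when the one before it is completed fails the run):
1. the keeper sits in the next notch (horizontal distance between keeper_foot and next_notch below 0.005 m and z of keeper_foot in the frame of next_notch between -0.004 and 0.004 m and angle between keeper_foot's own z axis and vertical below 0.12 rad), for 0.2 s.
2. the cap is pressed home on the axle (horizontal distance between cap_base and hub below 0.003 m and z of cap_base in the frame of hub below 0.0025 m and angle between cap_base's own z axis and vertical below 0.06 rad), for 0.2 s.
At the end, for the whole second after the job is handed in: The keeper sits upright (within 7 degrees) in the next notch, its foot within 5 mm sideways and 4 mm in height of the notch's mouth; the cap is on the bare axle, centred within 3 mm, its underside within 2.5 mm of the wheel's face and within 3.5 degrees of upright; both at rest (all of step 1 and all of step 2 and linear speed of each of cap, keeper below 0.01 m/s); the robot touches nothing.
It fails at once if a bystander (jar, blank, gouge, a round, sanding block, mallet) is shifted by more than 30 mm (distance of any of varnish, blank, gouge, round_a, round_b, sanding_block, mallet from where it was at the start of the episode above 0.03 m).
It fails at once if the jar or the blank on the round board is tipped over (angle between any of varnish, blank's own z axis and vertical above 0.5 rad).
It also fails if it takes over 64 s, if anything falls off the work surface, if the arm or the gripper's body presses on something with over 40 N, if the wrist force passes 120 N, or if a joint passes its speed limit or range.

ROBOT

A 6-joint arm with a two-finger parallel gripper is mounted at the origin on the work surface. World frame = base frame: x ahead of the robot, y to its left, z up, the work surface at z = 0. Lengths are in mm, angles in rad, forces in N, time in s.
With the tool pointing down it reaches from about 400 to 925 mm from the base axis. Payload 12.5 kg.
Tool frame: the origin (TCP) lies on the mounting face of the last link; the fingertips stand 190 mm ahead of it and the grasp point (between the pads) lies 171 mm ahead of it; z points along the fingers, y is the line along which they close (so a half turn about z gives the same grasp; the last joint's range is limited). The gripper opens to 95 mm and grips with 3 to 60 N. Pads are 20 mm wide; open, the fingers measure 119 mm over their backs; the gripper's body (75 mm by 180 mm) begins 59 mm behind the grasp point.
Start: joints at [1.114, 0.491, 1.559, -0, 1.092, -0.106], TCP at [214.757, 586.945, 404.761] pointing down, gripper open.
Joint ranges: [-3.1, 3.1], [-0.84, 2.19], [0.05, 2.79], [-1.13, 4.28], [0.06, 2.93], [-2.69, 2.69]. Speed limits (rad/s): [2.22, 2.22, 2.79, 3.14, 3.14, 3.14].

INTERFACE

Orientations are given as a 3x3 rotation matrix whose columns are the frame's x, y, z axes.
In Python, from rig import manip gives the robot as it stands.
- The arm moves only by the tool servo_tool, never from a script. Its argument "deltas" is a list that holds one entry, the list of rows, each a list of 4 numbers: the shift along the tool's x, y, z in m, then the turn about the tool's z in degrees. In form: [[[dx, dy, dz, yaw], ...]]. A call has 1 to 8 rows; each row is the pose to reach, as a shift and turn from the pose commanded when the call began, along the tool's axes at that moment; what a row does not reach only later rows make up. A row lasts 1/12 s, in which the tool goes at most 41.7 mm and 7.16 degrees, less where a joint would pass 70% of its speed; a pose out of reach is approached as far as the arm can. A call with a gripper value outside its range is refused whole. "claw" is the closure, from -1 (fully open) to 1 (shut), set as the call begins (left out, the last holds). The fingers move at their own pace and stop on an object; "squeeze" is the grip in N (left out, the last holds). Time passes only in rows, so rows that repeat a pose let the fingers close. It gives the time, the measured TCP pose, the force, the opening and the grip force at its end, in the units of the state.
- manip.get_state(): the state, without advancing time (a new reading comes with each control period).
- manip.capture(name): name is "scene" or "top" or "wrist"; returns a dict with "color" (384x512x3 uint8, red, green, blue), "fx", "fy", "cx", "cy" (pixels), "xyz" and "attitude" of the camera in the world; the wrist camera has in their place "mount" (4x4, takes a point from camera to tool coordinates, whose origin is the TCP and whose axes are the flange's). Camera axes: x right, y down, z forward; pixel columns grow to the right and rows downward; lengths in mm; the calibration is good to about 2 mm. A picture is of the moment at which its call begins: read the wrist's pose just before it. There is no depth.
- manip.finish_job(): hands the job in; it is judged then, once.
Trained networks look in a picture, given as the dict that the camera call returned (one of the last four; its "shot" number tells which), for a name from the list of things; names that differ only in an ending like _2 or _b are one class to them, and where a whole thing is asked for, a point or a joint stands for the part that bears it (a point fixed in the world has none). Each returns a list of dicts, best first, with "p" (0 to 1); they miss things now and then, are a little off and sometimes report something else, mostly with a low value. They report only what shows in the picture. A call takes as long as a camera call. They do not tell look-alikes from the thing itself.
- manip.boxes_of(picture, label): "at" ([x, y, z] in mm, in the coordinates of the camera as it stood for that picture, good to about 4 mm: the middle of the surface that is visible of it).
- manip.place_of(picture, label): "at" ([x, y, z] in mm, in the coordinates of the camera as it stood for that picture, good to about 4 mm: a listed point, or the origin of a listed thing).
The state is a dict: "time": time; "joint_pos": joint angles; "qd": joint speeds; "joint_torque": joint torques, N m; "position": TCP position; "ee_rot": TCP orientation; "ft_force": force on the tool from outside, world axes, zero at the start; "moment": the same for the moment, N m; "grip_width": opening from 0.0 (shut) to 1.0 (fully open); "grasp_force": force on a finger pad.
Only numpy, scipy, OpenCV 4.12 (cv2) and the standard library are available. Lean on these libraries where they do the work, as an engineer would, in place of code of your own. Each camera call takes 0.05 s, during which the arm holds its last target. There are 200 camera calls.

## Working session

There is one attempt and no reset: what is moved stays moved. The work goes in short steps, Python scripts to look and compute and a tool call to move; the robot and the scene stay as the last step left them, time stands still between calls to the robot, and variables do not carry over. Pictures are saved under pics/ and viewed, at most 10 in all, crops included, and the job is handed in when it is done.

Besides the shell and the picture viewer there is one more tool, called after "Emit:" by a JSON object that holds its "api" and its "payload". servo_tool: Moves the arm, as the interface text tells. Its arguments: {"type":"object","properties":{"deltas":{"type":"array"},"claw":{"type":"number"},"squeeze":{"type":"number"}},"required":["deltas"]}

```bash
mkdir -p pics; cat > h.py <<'E'
import numpy as np, cv2
from rig import manip
np.set_printoptions(precision=1,suppress=True)
def shot(name):
    s=manip.get_state(); p=manip.capture(name)
    if 'mount' in p:
        T=np.eye(4);T[:3,:3]=s['ee_rot'];T[:3,3]=s['position'];M=T@np.array(p['mount'])
        R,t=M[:3,:3],M[:3,3]
    else: R,t=np.array(p['attitude']),np.array(p['xyz'])
    return p,R,t
def pix(p,c): return np.array([p['fx']*c[0]/c[2]+p['cx'],p['fy']*c[1]/c[2]+p['cy']])
def proj(p,R,t,w): return pix(p,R.T@(np.array(w)-t))
def ray(p,R,t,uv,z):
    d=R@np.array([(uv[0]-p['cx'])/p['fx'],(uv[1]-p['cy'])/p['fy'],1]); return t+d*(z-t[2])/d[2]
def find(S,label,n=4,f='place_of',pm=0.2):
    p,R,t=S
    for d in getattr(manip,f)(p,label)[:n]:
        if d['p']<pm: continue
        a=np.array(d['at']); print(label,f[:3],round(d['p'],2),'world',R@a+t,'pix',pix(p,a))
def save(S,fn,crop=None,k=1):
    im=S[0]['color'][:,:,::-1]
    if crop: im=im[crop[1]:crop[3],crop[0]:crop[2]]
    cv2.imwrite('pics/'+fn,cv2.resize(im,None,fx=k,fy=k,interpolation=cv2.INTER_CUBIC))
E
python3 - <<'E'
from h import *
A=shot('scene');B=shot('top')
im=np.vstack([A[0]['color'],B[0]['color']])[:,:,::-1]
save(A,'a.png',None,1.5);save(B,'b.png',None,1.5)
for n,S in(('scene',A),('top',B)):
    print(n,S[2])
    for l in ['jig','hub','axle_tip','start_notch','next_notch','keeper_tab','keeper_foot','cap_mid','cap_base','round_board','varnish','blank','gouge','mallet']: find(S,l)
E
```

```text
scene [1382.2 -454.  1104.9]
jig pla 0.69 world [ 529.5 -212.4    1.3] pix [174.3 234.7]
hub pla 0.86 world [ 526.9 -282.5   74. ] pix [148.1 229.4]
axle_tip pla 0.95 world [ 531.4 -283.9  102.7] pix [146.3 224.4]
axle_tip pla 0.26 world [812.9  86.4  37.9] pix [311.5 246.2]
start_notch pla 0.6 world [ 616.  -238.8   86.6] pix [175.1 240.9]
next_notch pla 0.85 world [ 587.  -189.5   88.5] pix [186.2 225.8]
keeper_tab pla 0.98 world [ 357.4 -446.6   94.8] pix [ 70.6 211.6]
keeper_tab pla 0.78 world [ 566.7 -451.3   50.7] pix [ 98.2 271.9]
keeper_tab pla 0.71 world [ 611.9 -247.9  133.5] pix [168.8 230.9]
keeper_tab pla 0.67 world [ 529.2 -283.1  100.8] pix [146.4 224.2]
keeper_foot pla 0.95 world [ 614.7 -237.7   91.4] pix [175.  239.3]
keeper_foot pla 0.73 world [ 352.9 -446.9   36. ] pix [ 76.1 223.4]
keeper_foot pla 0.63 world [ 568.5 -448.2   18.6] pix [102.6 278.3]
cap_mid pla 0.73 world [496.8 454.7  29.9] pix [338.7 139.8]
cap_mid pla 0.61 world [505.7 248.5  43.8] pix [293.4 160.9]
cap_mid pla 0.36 world [372.8 492.5   1.5] pix [324.2 124. ]
cap_base pla 0.63 world [509.9 253.
[... 1374 characters left out ...]
.    91. ] pix [322.5 172.3]
cap_mid pla 0.64 world [423.2 243.5   9.8] pix [198.6 241.2]
cap_mid pla 0.47 world [500.9 459.   27.3] pix [138.  226.5]
cap_mid pla 0.45 world [507.8 251.7  40.8] pix [193.3 217.8]
cap_base pla 0.6 world [506.3 255.7  11.3] pix [193.4 219.5]
cap_base pla 0.57 world [498.7 457.9  -0.4] pix [140.4 228. ]
round_board pla 0.68 world [495.3 242.4  -2. ] pix [197.6 222.4]
varnish pla 0.57 world [556.8 197.2   9.7] pix [207.8 204.6]
blank pla 0.62 world [424.6 243.2  11.4] pix [198.6 240.8]
blank pla 0.22 world [ 612.9 -240.8   87.8] pix [323.7 172.2]
gouge pla 0.59 world [531.3   0.1  -1.7] pix [260.4 205.9]
mallet pla 0.94 world [364.7 491.5   1.1] pix [133.3 264.9]
```

View pics/a.png

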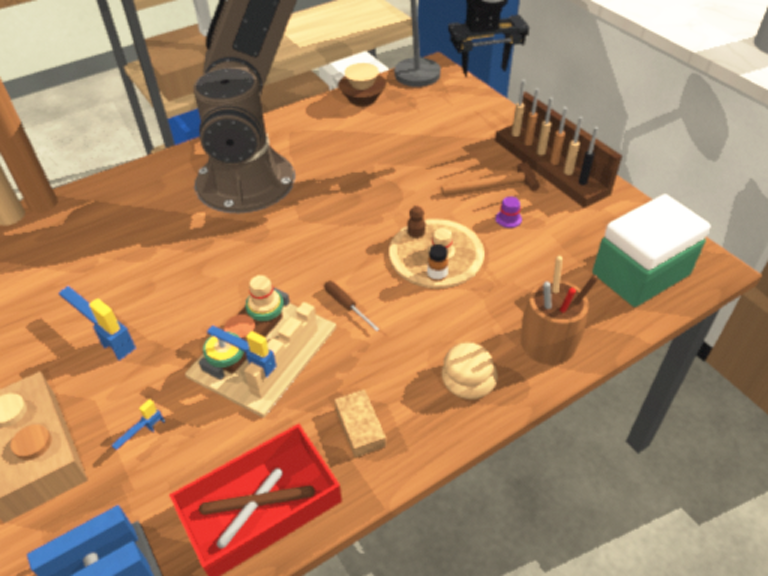

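View pics/b.png

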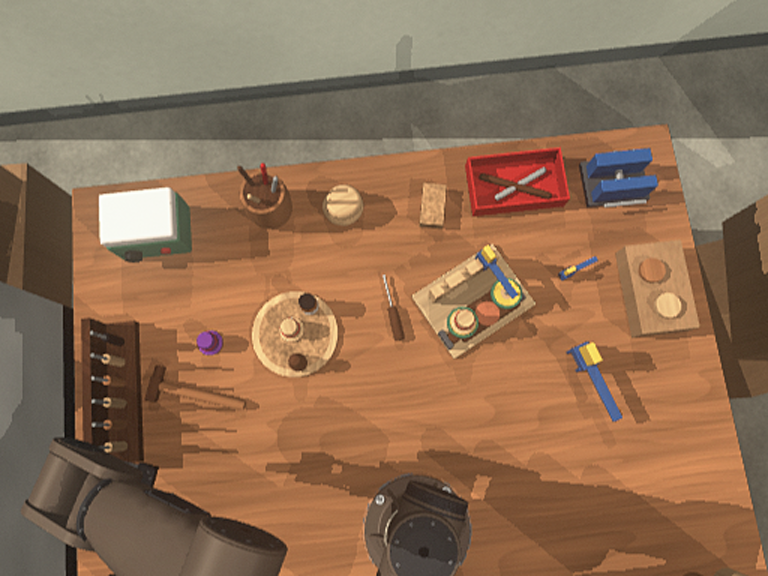

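The scene picture, in 512x384 pixels, shows three blue/yellow keepers: a large one at (71,212), a small one at (100,272), and the middle-sized one on the jig rail at (172,231). There are three cap-like pieces: purple at (339,140), one already fitted on the toy at (175,193), and the loose pale one on the round board at (294,161). I choose the keeper on the rail and the pale loose cap.

```bash
python3 - <<'E'
from h import *
A=shot('scene');p,R,t=A
c1=p['color'][200:270,110:230,::-1];c2=p['color'][125:195,250:370,::-1]
cv2.imwrite('pics/c.png',cv2.resize(np.hstack([c1,c2]),None,fx=3.2,fy=3.2,interpolation=cv2.INTER_CUBIC))
s=manip.get_state();print(np.array(s['ee_rot']).round(3),s['position'],s['joint_pos'],s['time'],s['grip_width'])
w=shot('wrist');print(np.array(w[0]['mount']).round(3), w[0]['fx'])
E
```

```text
[[-0.9  0.3  0. ]
 [ 0.3  0.9  0. ]
 [-0.   0.  -1. ]] [214.8 586.9 404.7] [ 1.1  0.5  1.6  0.   1.1 -0.1] 1.55 0.9997654642782253
[[-0.  -1.  -0.3 81.7]
 [ 1.  -0.   0.  -0.2]
 [-0.  -0.3  1.  20.1]
 [ 0.   0.   0.   1. ]] 319.74188187192846
```

View pics/c.png

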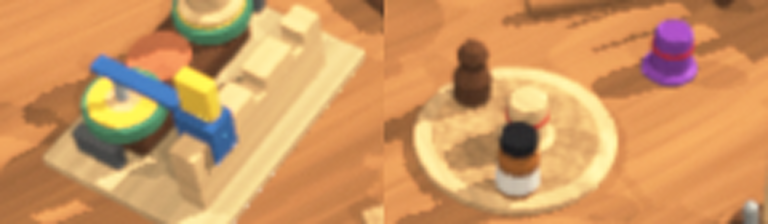

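The crop confirms both choices: the on-rail keeper reaches over the bare axle, and the loose cap is pale with a red band. I'm moving above the keeper tab now.

Emit:
{"api": "servo_tool", "payload": {"deltas": [[[-0.02, -0.02, 0, 5], [-0.05, -0.05, 0, 11], [-0.079, -0.077, 0, 17], [-0.108, -0.105, 0, 23], [-0.137, -0.133, 0, 29], [-0.166, -0.161, 0, 35], [-0.195, -0.189, 0, 40], [-0.219, -0.213, 0, 44]]], "claw": -1, "squeeze": 40}}

```text
time: 2.27
position: [347.7, 309.5, 405.0]
ee_rot: [[-0.432, 0.902, 0.001], [0.902, 0.432, 0.0], [-0.0, 0.001, -1.0]]
ft_force: [0.9, 0.4, 0.2]
grip_width: 1.001
grasp_force: 0.0
```

Emit:
{"api": "servo_tool", "payload": {"deltas": [[[-0.04, 0, 0, 6], [-0.08, 0, 0, 12], [-0.12, 0, 0, 18], [-0.16, 0, 0, 24], [-0.2, 0, 0, 30], [-0.24, 0, 0, 36], [-0.28, 0, 0, 41], [-0.305, -0.001, 0, 44]]]}}

```text
time: 2.93
position: [480.7, 33.9, 404.9]
ee_rot: [[0.317, 0.949, 0.001], [0.949, -0.317, -0.0], [0.0, 0.001, -1.0]]
ft_force: [0.2, 0.2, 0.4]
grip_width: 1.002
grasp_force: 0.0
```

Emit:
{"api": "servo_tool", "payload": {"deltas": [[[-0.029, 0.028, 0, 6], [-0.058, 0.056, 0, 12], [-0.087, 0.083, 0, 18], [-0.116, 0.111, 0, 24], [-0.145, 0.139, 0, 30], [-0.174, 0.167, 0, 36], [-0.2, 0.192, 0, 41], [-0.22, 0.211, 0, 44]]]}}

```text
time: 3.6
position: [612.5, -240.6, 404.5]
ee_rot: [[0.887, 0.462, 0.0], [0.462, -0.887, -0.0], [0.0, 0.0, -1.0]]
ft_force: [0.5, -0.3, -0.3]
grip_width: 1.001
grasp_force: 0.0
```

```bash
python3 - <<'E'
from h import *
W=shot('wrist')
save(W,'d.png',None,1.5)
for l in ['keeper_tab','keeper_foot','hub','axle_tip','start_notch','next_notch','jig']: find(W,l)
print(manip.get_state()['position'])
for w in ([613.5,-238.5,90],[586,-189,90],[612,-238,157]): print(proj(*W,w))
E
```

```text
keeper_tab pla 0.78 world [ 606.  -238.8  138.9] pix [247.9 202.9]
keeper_tab pla 0.7 world [ 526.2 -279.4  109.5] pix [248.  278.8]
keeper_tab pla 0.51 world [ 563.2 -451.1   47.9] pix [389.3 284. ]
keeper_foot pla 0.96 world [ 607.1 -235.2   88.9] pix [246.1 182.8]
keeper_foot pla 0.66 world [ 568.  -448.    15.4] pix [379.3 265.8]
hub pla 0.68 world [ 533.6 -279.2   71.4] pix [251.6 253.9]
axle_tip pla 0.88 world [ 528.4 -278.8  109. ] pix [248.5 276.5]
next_notch pla 0.66 world [ 584.3 -185.7   87.3] pix [189.6 179.7]
next_notch pla 0.33 world [ 523.8 -213.4   -3. ] pix [203.4 210.8]
jig pla 0.74 world [ 525.7 -207.3   -4. ] pix [199.9 207.3]
[ 611.6 -236.7  405.1]
[252.2 179. ]
[192.9 180.5]
[250.2 203.8]
```

View pics/d.png

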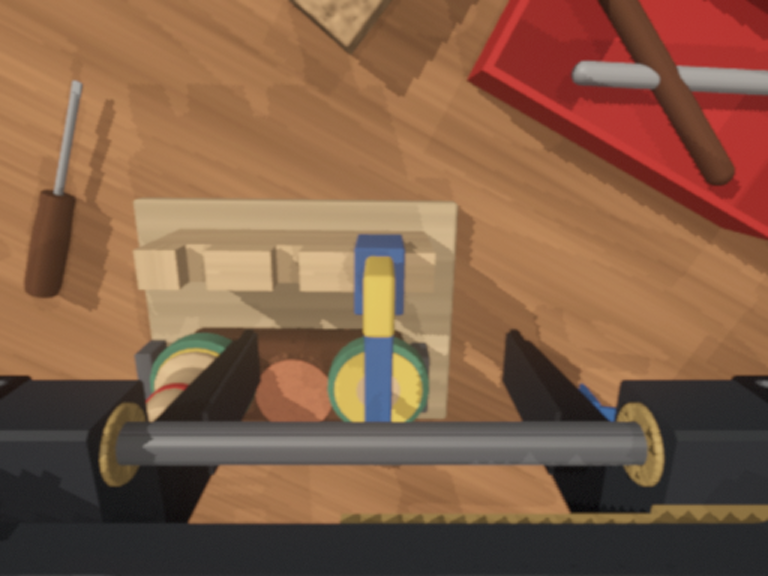

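```bash
python3 - <<'E'
from h import *
W=shot('wrist');p,R,t=W
s=manip.get_state();print(s['position'],np.array(s['ee_rot']).round(4).tolist())
h=cv2.cvtColor(p['color'],cv2.COLOR_RGB2HSV)
m=cv2.inRange(h,(20,150,90),(35,255,255));m[:165]=0;m[228:]=0;m[:,:235]=0;m[:,268:]=0
ys,xs=np.nonzero(m);print(ys.min(),ys.max(),len(ys))
for y in range(ys.min(),ys.max()+1,4):
    q=xs[ys==y]; print(y,q.min(),q.max(),ray(p,R,t,((q.min()+q.max())/2,y),157))
a=ray(p,R,t,(90,133.5),16);b=ray(p,R,t,(304.5,136.5),16);d=a-b;print('jig +x edge',a,b,np.linalg.norm(d),np.degrees(np.arctan2(d[1],d[0])))
for l in ['keeper_tab','keeper_foot','hub','next_notch']: find(W,l,1)
J=np.array([[np.cos(np.radians(27.5)),-np.sin(np.radians(27.5))],[np.sin(np.radians(27.5)),np.cos(np.radians(27.5))]])
print((a+b)[:2]/2-J@[95,0]+J@[60,-65])
E
```

```text
[ 611.6 -236.8  405.2] [[0.8831, 0.4692, 0.0003], [0.4692, -0.8831, -0.0], [0.0003, 0.0002, -1.0]]
174 223 99
174 257 262 [ 634.7 -229.4  157. ]
178 252 264 [ 631.5 -229.8  157. ]
182 251 265 [ 628.8 -231.3  157. ]Traceback (most recent call last):
  File "<stdin>", line 8, in <module>
    return umr_minimum(a, axis, None, out, keepdims, initial, where)
ValueError: zero-size array to reduction operation minimum which has no identity
```

```bash
python3 - <<'E'
from h import *
W=shot('wrist');p,R,t=W
h=cv2.cvtColor(p['color'],cv2.COLOR_RGB2HSV)
m=cv2.inRange(h,(18,110,150),(35,255,255));m[:165]=0;m[:,:240]=0;m[:,266:]=0
for y in range(176,230,5):
    q=np.nonzero(m[y])[0]
    if len(q): print(y,q.min(),q.max(),ray(p,R,t,((q.min()+q.max())/2,y),157), h[y,253])
a=ray(p,R,t,(90,133.5),16);b=ray(p,R,t,(304.5,136.5),16);d=a-b;print('jig +x edge',a,b,np.linalg.norm(d),np.degrees(np.arctan2(d[1],d[0])))
for l in ['keeper_tab','keeper_foot','hub','next_notch']: find(W,l,1)
J=np.array([[np.cos(np.radians(27.5)),-np.sin(np.radians(27.5))],[np.sin(np.radians(27.5)),np.cos(np.radians(27.5))]])
print((a+b)[:2]/2-J@[95,0]+J@[60,-65])
save(W,'e.png',(80,110,330,300),3)
E
```

```text
176 249 264 [ 632.3 -228.2  157. ] [ 22 150 182]
181 248 265 [ 629. -230.  157.] [ 22 151 184]
186 248 265 [ 625.6 -231.8  157. ] [ 23 144 222]
191 248 265 [ 622.1 -233.7  157. ] [ 24 141 225]
196 248 265 [ 618.7 -235.5  157. ] [ 24 141 224]
201 248 265 [ 615.1 -237.4  157. ] [ 24 141 225]
206 248 265 [ 611.6 -239.3  157. ] [ 23 141 225]
211 247 265 [ 607.9 -240.9  157. ] [ 23 142 225]
216 247 265 [ 604.3 -242.8  157. ] [ 23 141 224]
221 247 265 [ 600.6 -244.7  157. ] [ 23 141 224]
jig +x edge [555.  -54.1  16. ] [ 667.5 -273.2   16. ] 246.3046293315254 117.18610130119663
keeper_tab pla 0.93 world [ 605.2 -239.5  134.1] pix [253. 203.]
keeper_foot pla 0.72 world [ 568.  -450.9   14.9] pix [382.8 267.8]
hub pla 0.9 world [ 530.4 -278.4   72.9] pix [252.5 257.2]
next_notch pla 0.68 world [ 583.1 -188.3   86.7] pix [195.8 182.3]
[ 610.2 -237.4]
```

View pics/e.png

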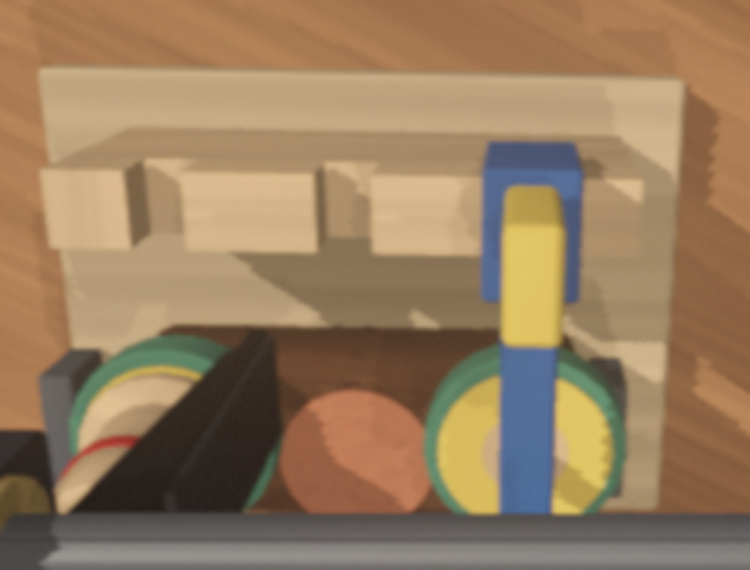

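Crop: the tab's top face spans rows 184–225 with its centre column at 256, which puts the tab at about (612.6,-238.7). The next notch's mouth is near pixel (195,181), and the jig is yawed about 27.3°. I'm descending to grasp the tab.

Emit:
{"api": "servo_tool", "payload": {"deltas": [[[0, 0.002, 0.02, 0.6], [0, 0.002, 0.045, 0.6], [0, 0.002, 0.065, 0.6], [0, 0.002, 0.08, 0.6], [0, 0.002, 0.09, 0.6], [0, 0.002, 0.094, 0.6], [0, 0.002, 0.094, 0.6]]]}}

```text
time: 4.88
position: [612.7, -239.6, 310.1]
ee_rot: [[0.889, 0.459, -0.001], [0.459, -0.889, 0.001], [-0.001, -0.001, -1.0]]
ft_force: [0.2, 0.2, 0.4]
grip_width: 0.998
grasp_force: 0.0
```

Emit:
{"api": "servo_tool", "payload": {"deltas": [[[0, 0, 0, 0], [0, 0, 0, 0], [0, 0, 0, 0], [0, 0, 0, 0], [0, 0, 0, 0], [0, 0, 0, 0], [0, 0, 0, 0], [0, 0, 0, 0]]], "claw": 1, "squeeze": 40}}

```text
time: 5.55
position: [612.7, -239.6, 310.8]
ee_rot: [[0.889, 0.459, 0.0], [0.459, -0.889, 0.0], [0.0, -0.0, -1.0]]
ft_force: [0.4, 0.3, -0.7]
grip_width: 0.498
grasp_force: 0.0
```

Emit:
{"api": "servo_tool", "payload": {"deltas": [[[0, 0, 0, 0], [0, 0, 0, 0], [0, 0, 0, 0], [0, 0, 0, 0], [0, 0, 0, 0], [0, 0, 0, 0], [0, 0, 0, 0], [0, 0, 0, 0]]]}}

```text
time: 6.22
position: [612.7, -239.5, 310.7]
ee_rot: [[0.889, 0.459, -0.0], [0.459, -0.889, 0.0], [0.0, -0.0, -1.0]]
ft_force: [0.2, 0.3, -0.2]
grip_width: 0.164
grasp_force: 40.0
```

Emit:
{"api": "servo_tool", "payload": {"deltas": [[[0, 0, -0.003, 0], [0, 0, -0.008, 0], [0, 0, -0.014, 0], [0, 0, -0.019, 0], [0, 0, -0.021, 0], [0, 0, -0.021, 0]]]}}

```text
time: 6.72
position: [612.7, -239.6, 332.6]
ee_rot: [[0.889, 0.459, 0.001], [0.459, -0.889, -0.001], [0.001, 0.001, -1.0]]
ft_force: [0.5, -0.5, -2.2]
grip_width: 0.163
grasp_force: 40.0
```

Emit:
{"api": "servo_tool", "payload": {"deltas": [[[0, -0.008, 0, 0], [0, -0.022, 0, 0], [0, -0.036, 0, 0], [0, -0.048, 0, 0], [0, -0.056, 0, 0], [0, -0.06, 0, 0], [0, -0.06, 0, 0], [0, -0.06, 0, 0]]]}}

```text
time: 7.38
position: [585.4, -186.3, 331.9]
ee_rot: [[0.888, 0.459, 0.001], [0.459, -0.888, -0.0], [0.0, 0.0, -1.0]]
ft_force: [0.1, -0.1, -2.0]
grip_width: 0.167
grasp_force: 40.0
```

```bash
python3 - <<'E'
from h import *
s=manip.get_state();print(s['position'],s['ft_force'],s['moment'],s['grasp_force'])
W=shot('wrist');p,R,t=W
save(W,'f.png',None,1.5)
for l in ['keeper_tab','keeper_foot','hub','axle_tip','next_notch','start_notch']: find(W,l,2)
E
```

```text
[ 585.4 -186.3  331.9] [ 0.1 -0.1 -2. ] [-0.1  0.1 -0. ] 39.99157190322876
keeper_foot pla 0.9 world [ 579.4 -185.2  111.9] pix [248.  225.3]
next_notch pla 0.63 world [ 613.8 -237.5   89.7] pix [332.8 205. ]
start_notch pla 0.6 world [ 610.8 -237.9   91.2] pix [331.7 209.4]
```

View pics/f.png

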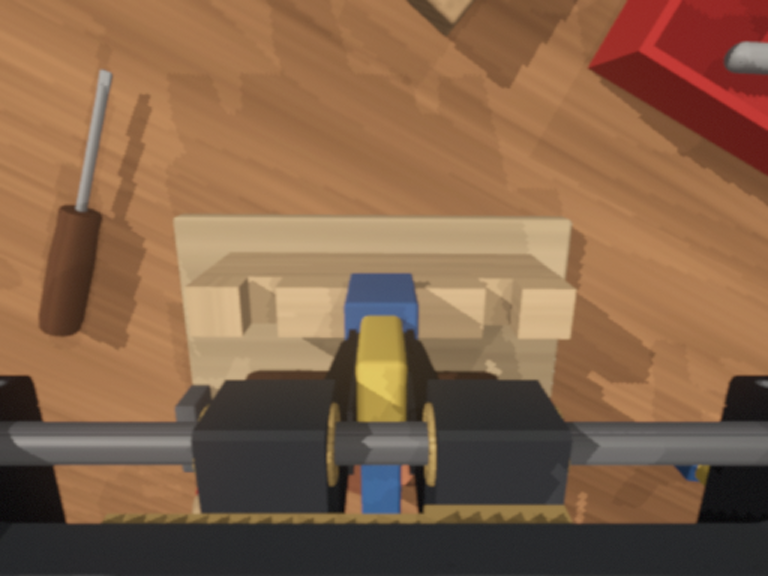

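The picture shows the keeper held between the fingers over the rail. The freed start notch is at (334,205) in native pixels, and the view is aligned with the jig. I'm lowering now.

Emit:
{"api": "servo_tool", "payload": {"deltas": [[[0, 0, 0.003, 0], [0, 0, 0.007, 0], [0, 0, 0.011, 0], [0, 0, 0.015, 0], [0, 0, 0.018, 0], [0, 0, 0.02, 0], [0, 0, 0.021, 0], [0, 0, 0.021, 0]]]}}

```text
time: 8.4
position: [585.2, -186.2, 310.7]
ee_rot: [[0.889, 0.459, -0.0], [0.459, -0.889, 0.0], [0.0, -0.0, -1.0]]
ft_force: [-1.1, -0.1, -2.8]
grip_width: 0.167
grasp_force: 40.0
```

Emit:
{"api": "servo_tool", "payload": {"deltas": [[[0, 0, 0.001, 0], [0, 0, 0.001, 0], [0, 0, 0, 0], [0, 0, 0, 0], [0, 0, 0, 0], [0, 0, 0, 0]]], "claw": 0.2}}

```text
time: 8.9
position: [585.2, -186.3, 310.8]
ee_rot: [[0.889, 0.459, 0.0], [0.459, -0.889, -0.0], [0.0, 0.0, -1.0]]
ft_force: [-0.4, -0.2, 0.8]
grip_width: 0.396
grasp_force: 0.0
```

Emit:
{"api": "servo_tool", "payload": {"deltas": [[[0, 0, -0.01, 0], [0, 0, -0.035, 0], [0, 0, -0.07, 0], [-0.02, 0.012, -0.09, 0], [-0.05, 0.03, -0.094, 0], [-0.08, 0.048, -0.094, 0], [-0.095, 0.059, -0.094, 0], [-0.095, 0.059, -0.094, 0]]], "claw": -1}}

```text
time: 9.57
position: [526.2, -285.0, 405.8]
ee_rot: [[0.89, 0.456, 0.001], [0.456, -0.89, -0.001], [0.0, 0.001, -1.0]]
ft_force: [-0.1, 0.9, -0.3]
grip_width: 0.906
grasp_force: 0.0
```

Emit:
{"api": "servo_tool", "payload": {"deltas": [[[0, 0, 0, 0], [0, 0, 0, 0]]]}}

```text
time: 9.73
position: [528.0, -281.8, 405.1]
ee_rot: [[0.889, 0.459, 0.0], [0.459, -0.889, 0.0], [0.0, 0.0, -1.0]]
ft_force: [0.2, 0.7, -0.3]
grip_width: 0.988
grasp_force: 0.0
```

```bash
python3 - <<'E'
from h import *
W=shot('wrist');p,R,t=W
save(W,'g.png',None,1.5)
for l in ['keeper_tab','keeper_foot','hub','axle_tip','next_notch']: find(W,l,2)
B=shot('top')
for l in ['keeper_foot','hub','axle_tip','cap_base']: find(B,l,3)
print(manip.get_state()['position'])
for w in ([528.2,-282.3,102],[528.2,-282.3,72],[585.1,-185.4,157]): print(proj(*W,w))
E
```

```text
keeper_tab pla 0.9 world [ 580.3 -184.6  136. ] pix [169.1  78.7]
keeper_tab pla 0.72 world [ 526.6 -278.3  104. ] pix [249.5 184.6]
keeper_foot pla 0.81 world [ 579.6 -185.5   89.7] pix [183.2  82. ]
keeper_foot pla 0.77 world [ 564.5 -451.7   15. ] pix [391.  200.3]
hub pla 0.84 world [ 530.4 -277.9   68.2] pix [251.5 171.4]
axle_tip pla 0.74 world [ 612.8 -238.5   90.4] pix [254.1  75.7]
axle_tip pla 0.61 world [ 525.5 -280.2  105.2] pix [250.9 186.9]
keeper_foot pla 0.93 world [ 358.  -444.3   36.6] pix [387.  236.9]
keeper_foot pla 0.51 world [ 585.  -182.7   90.6] pix [309.  181.2]
hub pla 0.71 world [ 526.2 -281.7   71.2] pix [337.6 195. ]
hub pla 0.71 world [ 587.3 -182.6   90.4] pix [308.9 180.6]
axle_tip pla 0.63 world [ 528.6 -282.8  100.7] pix [339.3 192.7]
axle_tip pla 0.51 world [ 584.5 -186.5   84.9] pix [309.9 181.6]
cap_base pla 0.73 world [496.4 452.7  -0.9] pix [141.8 228.4]
cap_base pla 0.51 world [508.1 255.4  10.2] pix [193.5 219. ]
[ 527.9 -282.2  404.7]
[254.3 184.4]
[254.3 176.2]
[165.   71.4]
```

View pics/g.png

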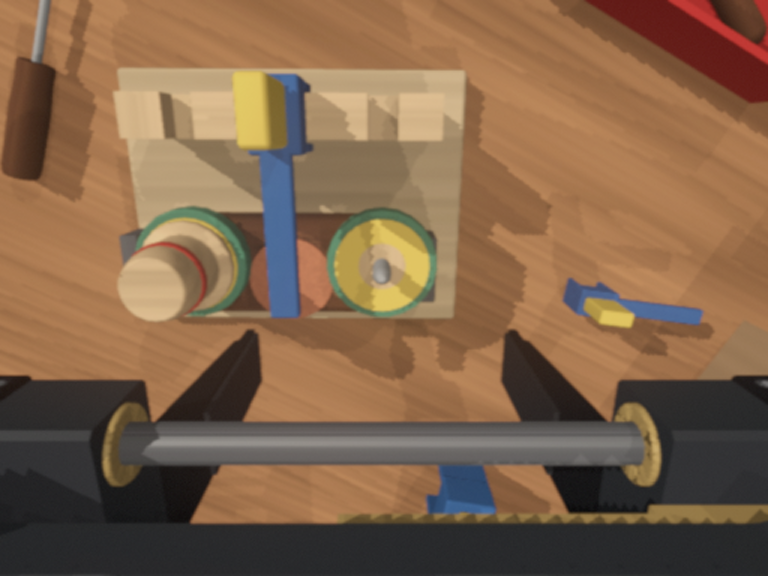

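The picture shows the keeper seated square in the middle notch. The bare wheel is centred at native pixel (254.7,175) with the axle tip at about (254,186), which agrees with the hub at (528,-282). I'm going to the cap.

Emit:
{"api": "servo_tool", "payload": {"deltas": [[[0.008, -0.017, 0, 2], [0.024, -0.05, 0, 5], [0.041, -0.087, 0, 9], [0.058, -0.123, 0, 13], [0.075, -0.16, 0, 17], [0.092, -0.197, 0, 20], [0.107, -0.228, 0, 23], [0.114, -0.243, 0, 24]]]}}

```text
time: 10.95
position: [517.1, -10.8, 405.0]
ee_rot: [[0.998, 0.056, 0.0], [0.056, -0.998, 0.001], [0.0, -0.001, -1.0]]
ft_force: [-0.3, 0.5, 0.1]
grip_width: 1.002
grasp_force: 0.0
```

Emit:
{"api": "servo_tool", "payload": {"deltas": [[[0.001, -0.04, 0.005, 4], [0.002, -0.08, 0.015, 8], [0.003, -0.12, 0.03, 12], [0.005, -0.16, 0.04, 16], [0.006, -0.2, 0.05, 20], [0.007, -0.24, 0.06, 23], [0.007, -0.26, 0.06, 23], [0.007, -0.268, 0.06, 23]]]}}

```text
time: 11.62
position: [508.7, 256.8, 344.1]
ee_rot: [[0.942, -0.334, -0.001], [-0.334, -0.942, 0.0], [-0.001, 0.0, -1.0]]
ft_force: [0.3, -0.4, 0.4]
grip_width: 0.999
grasp_force: 0.0
```

Emit:
{"api": "servo_tool", "payload": {"deltas": [[[0, 0, 0, 0], [0, 0, 0, 0], [0, 0, 0, 0]]]}}

```text
time: 11.87
position: [509.4, 252.7, 345.0]
ee_rot: [[0.941, -0.338, 0.0], [-0.338, -0.941, 0.0], [0.0, -0.0, -1.0]]
ft_force: [-0.8, -0.6, 0.7]
grip_width: 0.998
grasp_force: 0.0
```

```bash
python3 - <<'E'
from h import *
s=manip.get_state();print(s['position'],np.array(s['ee_rot'])[:2,:2].round(3).tolist(),s['joint_pos'][5])
W=shot('wrist');p,R,t=W
save(W,'i.png',None,1.5)
for l in ['cap_mid','cap_base','varnish','blank']: find(W,l,2)
for w in ([507.5,253.5,68],[507.5,253.5,12]): print(proj(*W,w))
E
```

```text
[509.4 252.7 345. ] [[0.941, -0.338], [-0.338, -0.941]] 2.260011342883783
cap_mid pla 0.92 world [499.5 459.6  26.4] pix [ 70.3 253.2]
cap_mid pla 0.78 world [507.  253.7  39.3] pix [254.  186.2]
cap_base pla 0.94 world [497.4 459.8   0.7] pix [ 83.8 243.7]
cap_base pla 0.61 world [504.4 255.5  13.4] pix [253.2 181.8]
varnish pla 0.79 world [559.5 201.3  11.2] pix [287.1 110.5]
[254.  195.3]
[254.1 178. ]
```

View pics/i.png

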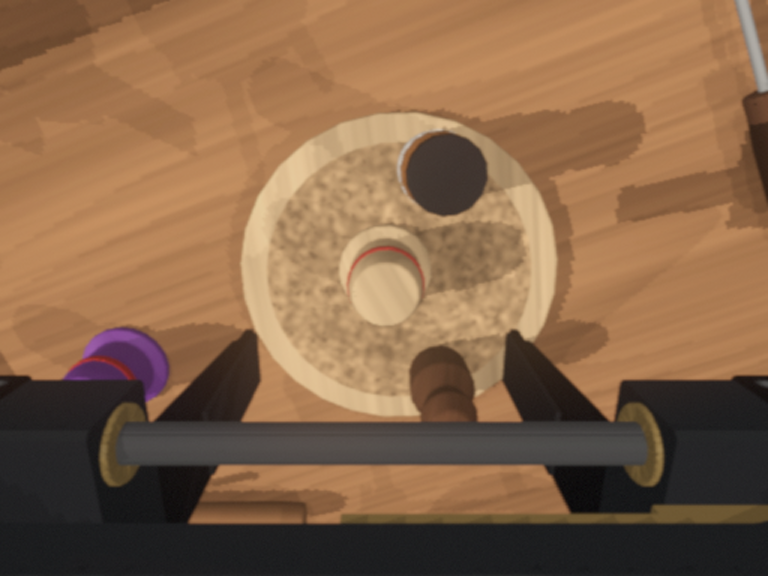

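The cap's top face is centred at native (257,194.5), about 2.6 mm off in tool y. The jar at (296,117) and the blank at (295,255) are clear of the fingers. I'm descending and gripping.

Emit:
{"api": "servo_tool", "payload": {"deltas": [[[-0.001, 0.0026, 0.015, 0], [-0.001, 0.0026, 0.045, 0], [-0.001, 0.0026, 0.08, 0], [-0.001, 0.0026, 0.105, 0], [-0.001, 0.0026, 0.122, 0], [-0.001, 0.0026, 0.129, 0], [-0.001, 0.0026, 0.129, 0], [-0.001, 0.0026, 0.129, 0]]]}}

```text
time: 12.78
position: [507.7, 251.7, 216.3]
ee_rot: [[0.941, -0.337, 0.0], [-0.337, -0.941, 0.0], [0.0, -0.0, -1.0]]
ft_force: [-0.4, 0.1, -0.0]
grip_width: 1.001
grasp_force: 0.0
```

Emit:
{"api": "servo_tool", "payload": {"deltas": [[[0, 0, 0, 0], [0, 0, 0, 0], [0, 0, 0, 0], [0, 0, 0, 0], [0, 0, 0, 0], [0, 0, 0, 0], [0, 0, 0, 0], [0, 0, 0, 0]]], "claw": 1, "squeeze": 50}}

```text
time: 13.45
position: [507.4, 251.9, 215.8]
ee_rot: [[0.942, -0.337, 0.0], [-0.337, -0.942, 0.0], [0.0, -0.0, -1.0]]
ft_force: [0.8, -1.0, -0.3]
grip_width: 0.495
grasp_force: 0.0
```

Emit:
{"api": "servo_tool", "payload": {"deltas": [[[0, 0, 0, 0], [0, 0, 0, 0], [0, 0, 0, 0], [0, 0, 0, 0]]]}}

```text
time: 13.78
position: [507.4, 251.8, 215.7]
ee_rot: [[0.941, -0.337, -0.0], [-0.337, -0.941, -0.0], [-0.0, 0.0, -1.0]]
ft_force: [-0.3, -1.3, 1.3]
grip_width: 0.471
grasp_force: 50.0
```

Emit:
{"api": "servo_tool", "payload": {"deltas": [[[0, 0, -0.005, 0], [0, 0, -0.02, 0], [0, 0, -0.05, 0], [0, 0, -0.085, 0], [0, 0, -0.12, 0], [0, 0, -0.155, 0], [0, 0, -0.18, 0], [0, 0, -0.189, 0]]]}}

```text
time: 14.45
position: [507.3, 251.8, 408.9]
ee_rot: [[0.941, -0.337, 0.005], [-0.337, -0.942, 0.002], [0.004, -0.004, -1.0]]
ft_force: [-0.3, -0.1, -1.1]
grip_width: 0.468
grasp_force: 50.0
```

Emit:
{"api": "servo_tool", "payload": {"deltas": [[[0.006, 0.015, 0, 2], [0.02, 0.05, 0, 5], [0.035, 0.087, 0, 8], [0.05, 0.123, 0, 11], [0.065, 0.16, 0, 14], [0.08, 0.197, 0, 17], [0.093, 0.23, 0, 20], [0.1, 0.248, 0, 21.5]]]}}

```text
time: 15.12
position: [517.7, -18.5, 403.9]
ee_rot: [[0.749, -0.662, -0.001], [-0.662, -0.749, -0.0], [-0.001, 0.001, -1.0]]
ft_force: [-0.2, 0.7, -0.5]
grip_width: 0.467
grasp_force: 50.0
```

Emit:
{"api": "servo_tool", "payload": {"deltas": [[[0.025, 0.026, 0, 3], [0.052, 0.055, 0, 6], [0.079, 0.083, 0, 9], [0.106, 0.112, 0, 12], [0.133, 0.14, 0, 15], [0.158, 0.167, 0, 18], [0.176, 0.186, 0, 20], [0.1835, 0.194, 0, 21.5]]]}}

```text
time: 15.78
position: [527.9, -285.5, 403.3]
ee_rot: [[0.455, -0.891, -0.001], [-0.891, -0.455, 0.0], [-0.001, 0.001, -1.0]]
ft_force: [-0.9, -0.3, -1.6]
grip_width: 0.469
grasp_force: 50.0
```

Emit:
{"api": "servo_tool", "payload": {"deltas": [[[0, 0, 0, 0], [0, 0, 0, 0], [0, 0, 0, 0], [0, 0, 0, 0]]]}}

```text
time: 16.12
position: [528.4, -280.8, 404.7]
ee_rot: [[0.461, -0.888, -0.0], [-0.888, -0.461, 0.0], [-0.0, -0.0, -1.0]]
ft_force: [-0.2, 0.2, -0.5]
grip_width: 0.473
grasp_force: 50.0
```

```bash
python3 - <<'E'
from h import *
s=manip.get_state();print(s['position'],np.array(s['ee_rot']).round(4).tolist(),s['joint_pos'][5],s['ft_force'])
W=shot('wrist');p,R,t=W
save(W,'j.png',None,1.5)
for l in ['cap_mid','cap_base','hub','axle_tip']: find(W,l,2)
T=np.array(s['position']);E=np.array(s['ee_rot'])
for w in (T+E@[0,0,203.7],T+E@[31,0,197.7],T+E@[31,0,203.7],[528,-282,102],[528,-282,72]): print(proj(*W,w))
E
```

```text
[ 528.4 -280.8  404.7] [[0.4605, -0.8877, -0.0002], [-0.8877, -0.4605, 0.0004], [-0.0005, -0.0, -1.0]] 2.0640523675243907 [-0.2  0.2 -0.5]
cap_mid pla 0.88 world [ 528.8 -279.7  227.7] pix [252.8 249.9]
cap_mid pla 0.24 world [ 578.  -182.3  139.2] pix [151.4 267.3]
cap_base pla 0.36 world [ 787.2 -139.5    2.4] pix [ 13.7 166.1]
hub pla 0.59 world [ 529.  -279.7   71.8] pix [253.3 176.3]
hub pla 0.35 world [ 525.7 -212.4   -1.1] pix [231.7 207.8]
axle_tip pla 0.68 world [ 528.4 -279.5  106.4] pix [253.7 186.5]
[254.3 228.5]
[254.4 183.5]
[254.4 180.7]
[255.3 183. ]
[255.2 174.8]
```

View pics/j.png

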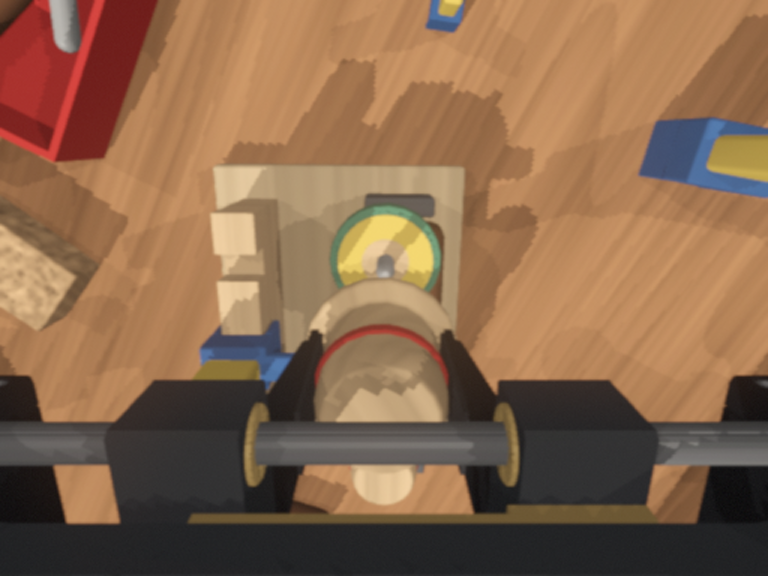

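```bash
cat > fit.py <<'E'
from h import *
from scipy.optimize import least_squares
from scipy.ndimage import map_coordinates
def hubfit(W,guess=(528,-282),dark=None):
    p,R,t=W; h=cv2.cvtColor(p['color'],cv2.COLOR_RGB2HSV).astype(float)
    g=(h[...,0]>45)&(h[...,0]<90)&(h[...,1]>60)   # green
    y=(h[...,0]>18)&(h[...,0]<36)&(h[...,1]>90)
    pts=[]
    for a in np.radians(np.arange(0,360,4)):
        r=np.arange(20,40,.25)
        q=np.array([proj(p,R,t,[guess[0]+k*np.cos(a),guess[1]+k*np.sin(a),72]) for k in r]);i=q.round().astype(int)
        if i.min()<0 or i[:,0].max()>511 or i[:,1].max()>383: continue
        gg=map_coordinates(g.astype(float),q.T[::-1],order=1);yy=map_coordinates(y.astype(float),q.T[::-1],order=1)
        k=np.nonzero(gg>.5)[0]
        if len(k) and k[0]>4 and yy[:k[0]-2].mean()>.6: pts.append(ray(p,R,t,q[k[0]],72)[:2])
    pts=np.array(pts)
    s=least_squares(lambda v:np.hypot(*(pts-v[:2]).T)-v[2],[*guess,33],loss='soft_l1')
    print('hub',s.x,len(pts),'rms',np.sqrt(np.mean(s.fun**2)))
def capfit(W,T,E):
    p,R,t=W; g=cv2.GaussianBlur(cv2.cvtColor(p['color'],cv2.COLOR_RGB2GRAY).astype(float),(0,0),.8)
    best=[]
    for zt in (197.7,):
      for dx in np.arange(-5,5.1,.5):
        for dy in np.arange(-3,3.1,1):
          a=np.radians(np.arange(-55,56,3));f=lambda r:np.array([proj(p,R,t,T+E@[dx+r*np.cos(b),dy+r*np.sin(b),zt]) for b in a])
          i,o=[map_coordinates(g,f(r).T[::-1],order=1) for r in (30,32)]
          best.append((np.abs(np.median(i-o)),dx,dy))
    print('cap',sorted(best)[::-1][:5])
E
python3 - <<'E'
from fit import *
s=manip.get_state();W=shot('wrist');hubfit(W)
T=np.array(s['position']);E=np.array(s['ee_rot']);print(T)
capfit(W,T,E)
hubfit(shot('top'))
E
```

```text
hub [ 527.  -282.8   33.5] 61 rms 0.5506491756593168
[ 528.4 -281.6  404.9]
cap [(np.float64(27.74518643358985), np.float64(-2.0), np.float64(0.0)), (np.float64(27.08524004239129), np.float64(-2.5), np.float64(0.0)), (np.float64(27.03445464573511), np.float64(-2.5), np.float64(-1.0)), (np.float64(26.424710804760792), np.float64(-2.0), np.float64(-1.0)), (np.float64(26.157764179556665), np.float64(-2.0), np.float64(1.0))]Traceback (most recent call last):
  File "<stdin>", line 5, in <module>
  File "fit.py", line 17, in hubfit
    s=least_squares(lambda v:np.hypot(*(pts-v[:2]).T)-v[2],[*guess,33],loss='soft_l1')
    return func(*args, **kwargs)
    vector_fun = VectorFunction(
        fun_wrapped,
    ...<6 lines>...
        workers=workers
    )
    self._update_fun()
    ~~~~~~~~~~~~~~~~^^
    self.f = self.fun_wrapped(xp_copy(self.x))
             ~~~~~~~~~~~~~~~~^^^^^^^^^^^^^^^^^
    return np.atleast_1d(self.fun(x))
                         ~~~~~~~~^^^
    return self.f(x, *self.args, **self.kwargs)
           ~~~~~~^^^^^^^^^^^^^^^^^^^^^^^^^^^^^^
  File "fit.py", line 17, in <lambda>
    s=least_squares(lambda v:np.hypot(*(pts-v[:2]).T)-v[2],[*guess,33],loss='soft_l1')
                                        ~~~^~~~~~
ValueError: operands could not be broadcast together with shapes (0,) (2,)
```

Emit:
{"api": "servo_tool", "payload": {"deltas": [[[0.0022, 0.0017, 0.015, 0], [0.0022, 0.0017, 0.04, 0], [0.0022, 0.0017, 0.065, 0], [0.0022, 0.0017, 0.08, 0], [0.0022, 0.0017, 0.089, 0], [0.0022, 0.0017, 0.093, 0], [0.0022, 0.0017, 0.093, 0], [0.0022, 0.0017, 0.093, 0]]]}}

```text
time: 17.13
position: [527.9, -285.1, 312.5]
ee_rot: [[0.459, -0.889, 0.001], [-0.889, -0.459, -0.001], [0.001, -0.001, -1.0]]
ft_force: [0.3, -0.3, -1.4]
grip_width: 0.471
grasp_force: 50.0
```

```bash
python3 - <<'E'
from fit import *
s=manip.get_state();W=shot('wrist')
T=np.array(s['position']);E=np.array(s['ee_rot']);print(T,s['ft_force'])
try: hubfit(W,(527,-283))
except Exception as e: print('no hub')
capfit(W,T,E)
S=shot('scene');find(S,'cap_base',3);find(S,'cap_mid',3)
E
```

```text
[ 527.9 -285.1  312.5] [ 0.3 -0.3 -1.4]
hub [ 527.2 -282.9   33. ] 29 rms 0.48088619983256053
cap [(np.float64(29.326194305497125), np.float64(-0.5), np.float64(-1.0)), (np.float64(25.81799376973683), np.float64(-1.0), np.float64(-1.0)), (np.float64(25.548413393854077), np.float64(-0.5), np.float64(0.0)), (np.float64(23.46156480078156), np.float64(0.0), np.float64(0.0)), (np.float64(23.095357238305013), np.float64(0.0), np.float64(-1.0))]
cap_base pla 0.75 world [500.8 458.6   1.9] pix [339.4 146. ]
cap_base pla 0.68 world [ 587.7 -191.9  136.1] pix [183.3 215.5]
cap_base pla 0.56 world [ 532.4 -280.2  111.8] pix [147.1 222. ]
cap_mid pla 0.65 world [497.7 453.8  28. ] pix [338.6 140.5]
cap_mid pla 0.64 world [ 524.6 -283.   140.7] pix [143. 214.]
```

Emit:
{"api": "servo_tool", "payload": {"deltas": [[[-0.001, 0, 0.001, 0], [-0.001, 0, 0.003, 0], [-0.001, 0, 0.006, 0], [-0.001, 0, 0.009, 0], [-0.001, 0, 0.012, 0], [-0.001, 0, 0.014, 0], [-0.001, 0, 0.015, 0], [-0.001, 0, 0.015, 0]]]}}

```text
time: 18.0
position: [527.3, -284.1, 296.3]
ee_rot: [[0.459, -0.889, -0.0], [-0.889, -0.459, 0.0], [-0.001, 0.0, -1.0]]
ft_force: [-0.6, 0.7, -1.1]
grip_width: 0.47
grasp_force: 50.0
```

Emit:
{"api": "servo_tool", "payload": {"deltas": [[[0, 0, 0.002, 0], [0, 0, 0.004, 0], [0, 0, 0.006, 0], [0, 0, 0.007, 0], [0, 0, 0.007, 0], [0, 0, 0.007, 0]]]}}

```text
time: 18.5
position: [527.3, -284.1, 289.6]
ee_rot: [[0.459, -0.889, -0.0], [-0.889, -0.459, 0.0], [-0.0, 0.0, -1.0]]
ft_force: [-0.0, -0.1, -1.9]
grip_width: 0.469
grasp_force: 50.0
```

Emit:
{"api": "servo_tool", "payload": {"deltas": [[[0, 0, 0.001, 0], [0, 0, 0.002, 0], [0, 0, 0.003, 0], [0, 0, 0.004, 0], [0, 0, 0.005, 0], [0, 0, 0.006, 0], [0, 0, 0.006, 0], [0, 0, 0.006, 0]]]}}

```text
time: 19.17
position: [527.4, -284.3, 285.7]
ee_rot: [[0.459, -0.889, 0.002], [-0.889, -0.459, -0.002], [0.003, -0.001, -1.0]]
ft_force: [-4.3, 0.6, 18.3]
grip_width: 0.462
grasp_force: 50.0
```

Emit:
{"api": "servo_tool", "payload": {"deltas": [[[0, 0, 0.001, 0], [0, 0, 0.002, 0], [0, 0, 0.003, 0], [0, 0, 0.004, 0], [0, 0, 0.004, 0], [0, 0, 0.004, 0]]]}}

```text
time: 19.67
position: [527.4, -284.3, 281.3]
ee_rot: [[0.459, -0.889, 0.002], [-0.889, -0.459, -0.002], [0.002, -0.001, -1.0]]
ft_force: [-3.3, -1.1, 12.7]
grip_width: 0.469
grasp_force: 50.0
```

Emit:
{"api": "servo_tool", "payload": {"deltas": [[[0, 0, 0.001, 0], [0, 0, 0.002, 0], [0, 0, 0.003, 0], [0, 0, 0.004, 0], [0, 0, 0.004, 0], [0, 0, 0.004, 0]]]}}

```text
time: 20.17
position: [527.4, -284.3, 277.5]
ee_rot: [[0.459, -0.889, 0.002], [-0.889, -0.459, -0.002], [0.002, -0.001, -1.0]]
ft_force: [-3.6, -0.8, 14.9]
grip_width: 0.476
grasp_force: 50.0
```

Emit:
{"api": "servo_tool", "payload": {"deltas": [[[0, 0, 0.001, 0], [0, 0, 0.002, 0], [0, 0, 0.002, 0], [0, 0, 0.002, 0]]]}}

```text
time: 20.5
position: [527.4, -284.3, 275.7]
ee_rot: [[0.459, -0.889, 0.002], [-0.889, -0.459, -0.002], [0.002, -0.001, -1.0]]
ft_force: [-4.4, 1.2, 19.5]
grip_width: 0.468
grasp_force: 50.0
```

Emit:
{"api": "servo_tool", "payload": {"deltas": [[[0, 0, 0.001, 0], [0, 0, 0.002, 0], [0, 0, 0.002, 0], [0, 0, 0.002, 0]]]}}

```text
time: 20.83
position: [527.3, -284.2, 275.7]
ee_rot: [[0.459, -0.888, 0.003], [-0.888, -0.459, -0.002], [0.003, -0.001, -1.0]]
ft_force: [-9.4, 4.5, 38.3]
grip_width: 0.47
grasp_force: 50.0
```

Emit:
{"api": "servo_tool", "payload": {"deltas": [[[0, 0, -0.002, 0], [0, 0, -0.0035, 0], [0, 0, -0.0035, 0], [0, 0, -0.0035, 0]]]}}

```text
time: 21.17
position: [527.5, -284.4, 275.7]
ee_rot: [[0.459, -0.889, 0.001], [-0.889, -0.459, -0.001], [0.001, -0.001, -1.0]]
ft_force: [0.9, -1.8, 8.5]
grip_width: 0.467
grasp_force: 50.0
```

Emit:
{"api": "servo_tool", "payload": {"deltas": [[[0, 0, 0, 0], [0, 0, 0, 0], [0, 0, 0, 0], [0, 0, 0, 0], [0, 0, 0, 0], [0, 0, 0, 0], [0, 0, 0, 0], [0, 0, 0, 0]]], "claw": -0.6}}

```text
time: 21.83
position: [527.3, -284.0, 275.2]
ee_rot: [[0.459, -0.889, -0.0], [-0.889, -0.459, 0.0], [-0.0, -0.0, -1.0]]
ft_force: [0.5, -0.2, 0.1]
grip_width: 0.799
grasp_force: 0.0
```

Emit:
{"api": "servo_tool", "payload": {"deltas": [[[0, 0, -0.01, 0], [0, 0, -0.035, 0], [0, 0, -0.07, 0], [0, 0, -0.1, 0], [0, 0, -0.125, 0], [0, 0, -0.13, 0], [0, 0, -0.13, 0], [0, 0, -0.13, 0]]]}}

```text
time: 22.5
position: [527.0, -283.9, 404.9]
ee_rot: [[0.459, -0.889, -0.0], [-0.889, -0.459, 0.0], [-0.0, 0.0, -1.0]]
ft_force: [-0.0, -0.0, -0.3]
grip_width: 0.802
grasp_force: 0.0
```

```bash
python3 - <<'E'
from fit import *
W=shot('wrist');save(W,'k.png',None,1.5)
print(manip.get_state()['position'])
for l in ['cap_mid','cap_base','keeper_foot','hub']: find(W,l,3)
S=shot('scene')
for l in ['cap_base','keeper_foot']: find(S,l,4)
for w in ([527,-283,128],[527,-283,72],[527,-283,78]): print(proj(*W,w))
E
```

```text
[ 527.1 -283.9  404.2]
cap_mid pla 0.71 world [ 530.2 -281.7  101.1] pix [250.1 184.2]
cap_base pla 0.67 world [ 612.  -239.6   88.7] pix [154.6 180.5]
cap_base pla 0.63 world [ 526.4 -280.9   70.5] pix [253.4 178. ]
keeper_foot pla 0.93 world [ 577.4 -184.5   90.5] pix [165.3 242.4]
keeper_foot pla 0.9 world [ 570.6 -448.7   14.5] pix [290.1   5.3]
keeper_foot pla 0.6 world [ 351.4 -452.    36.3] pix [475.3 103.9]
cap_base pla 0.64 world [500.1 459.1  -0.1] pix [339.3 146.2]
cap_base pla 0.6 world [ 529.5 -280.1   70.7] pix [149.4 230.4]
cap_base pla 0.5 world [ 529.4 -282.6   72. ] pix [148.5 230.5]
cap_base pla 0.3 world [563.1 205.4  13.8] pix [292.8 182.6]
keeper_foot pla 0.84 world [ 588.4 -186.    90.2] pix [187.4 225.1]
keeper_foot pla 0.75 world [ 353.4 -446.9   35.4] pix [ 76.2 223.6]
keeper_foot pla 0.62 world [ 569.3 -447.5   17.1] pix [103.1 278.6]
[253.8 193.5]
[253.9 176.4]
[253.9 177.9]
```

View pics/k.png

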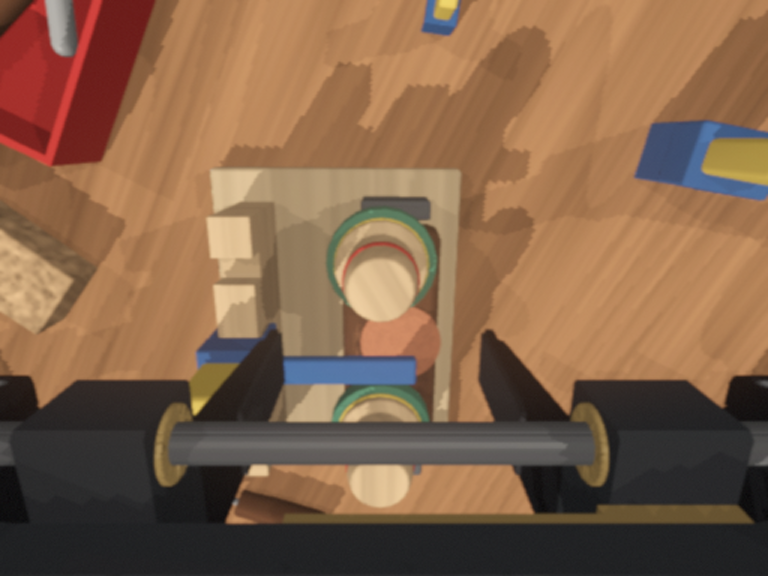

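The cap sits flush and upright on the wheel, with its top at native (254,192). That matches the predicted (253.8,193.5), and the networks put its base at a height of 70.5–72 mm. The keeper is seated at about 90 mm in the middle notch, and the gripper is clear, so I'm handing in.

```bash
python3 -c "
from rig import manip
print(manip.finish_job())"
```

```text
the job is handed in; nothing more can be done
None
```

I moved the keeper into the next notch, pressed the cap onto the bare axle until it stopped hard on the wheel, and handed the job in at about 23 s; the final check showed both in place, but the hand-in returned no verdict.

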